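Shut the spice box and bring the lime dish round to the mortar

ROBOT

A 6-joint arm with a two-finger parallel gripper is mounted at the origin on the work surface. World frame = base frame: x ahead of the robot, y to its left, z up, the work surface at z = 0. Lengths are in m, angles in rad, forces in N, time in s.
With the tool pointing down it reaches from about 0.35 to 0.875 m from the base axis. Payload 4.2 kg.
Tool frame: the origin (TCP) lies midway between the tips of the shut fingers; the grasp point (between the pads) lies 19 mm behind it (tcp_to_grasp is the distance from the TCP to the grasp point, in m); z points along the fingers, y is the line along which they close (so a half turn about z gives the same grasp; the last joint's range is limited). The gripper opens to 85 mm and grips with 20 to 120 N. Pads are 22 mm wide; open, the fingers measure 114 mm over their backs; the gripper's body (76 mm by 85 mm) begins 54 mm behind the grasp point. The pads swing forward as they close: fully open they stand 13 mm farther back than shut.
Start: joints at [-0.988, 0.385, 0.008, 0, -1.194, -0.259], TCP at [0.199, -0.592, 0.231] pointing down, gripper open.
Joint ranges: [-3.14, 3.14], [-1.21, 2.06], [-1.07, 1.41], [-3.16, 2.05], [-2.99, -0.16], [-3.1, 3.1]. Speed limits (rad/s): [2.79, 2.79, 3.14, 3.14, 3.14, 3.14].

INTERFACE

Orientations are given as a unit quaternion [w, x, y, z].
In Python, from bench import * gives the robot as it stands. The module is installed in compiled form; this text tells all that it offers.
- The arm moves only by the shell command python3 -m crank 'ROWS' [FORCE]. ROWS is text: rows parted by semicolons, each of 7 numbers parted by spaces: the turn, a rotation vector about the tool's x, y, z normalised to -1 to 1, where 1 is 0.15 rad, then the shift along the tool's x, y, z normalised to -1 to 1, where 1 is 5 cm, then the opening, from 0 (shut) to 1 (fully open). A call has 1 to 20 rows; each row shifts and turns the commanded pose from where the row before left it, along the tool's axes as they then stand; what a row does not reach is not made up. A row lasts 1/10 s, in which the tool goes at most 50 mm and 8.59 degrees, less where a joint would pass 70% of its speed; a pose out of reach is approached as far as the arm can. A call with a number of a shift or a turn outside -1 to 1 is refused whole. A call with a gripper value outside its range is refused whole. The fingers move at their own pace and stop on an object; FORCE is the grip in N (left out, the last holds). Time passes only in rows, so rows that do not move let the fingers close. It gives the time, the measured TCP pose, the force, the opening and the grip force at its end, in the units of the state.
- get_state(): the state, without advancing time (a new reading comes with each control period).
- camera(name): name is "scene" or "side" or "wrist"; returns the picture (480x640x3 uint8, red, green, blue); there is no depth.
- get_calibration(name): a dict with "camera_matrix" (3x3 intrinsics, pixels), "dist_coeffs" ([k1, k2, p1, p2, k3] as OpenCV has them; the pictures are not rectified), "extrinsics" (4x4, takes a point from camera to world coordinates); the wrist camera has in their place "T_tool_cam" (4x4, takes a point from camera to tool coordinates, whose origin is the TCP and whose axes are the flange's). Camera axes: x right, y up, looking along -z (the intrinsics and any distortion apply to the point x, -y, -z); pixel columns grow to the right and rows downward; lengths in m; the calibration is good to about 2 mm. A picture is of the moment at which its call begins: read the wrist's pose just before it. get_calibration takes no time and is no camera call.
- job_done(): hands the job in; it is judged then, once.
The state is a dict: "t": time; "joint_pos": joint angles; "qvel": joint speeds; "joint_torque": joint torques, N m; "tool_pos": TCP position; "orientation": TCP orientation; "contact_force": force on the tool from outside, world axes, zero at the start; "ft_torque": the same for the moment, N m; "grip_width": opening from 0.0 (shut) to 1.0 (fully open); "grasp_force": force on a finger pad.
Only numpy, scipy, OpenCV 4.12 (cv2) and the standard library are available. Lean on these libraries where they do the work, as an engineer would, in place of code of your own. Each camera call takes 0.05 s, during which the arm holds its last target. There are 200 camera calls.

TASK

Swing the yellow box's upper half shut so that the two rims meet all round; that clears the way over it. Then lift the small aluminium dish by its wooden handle with the lime lying loose in it, carry it over the middle of the shut box and turn it about a quarter turn, so that its pouring lip points at the middle of the black stone mortar: keep it level and the lime in the middle of the dish all the while, and leave the other things where they are. Finish while holding the dish there by its handle, level and still, some 8 cm above the box and resting on nothing.

Things in the scene. Friction and masses are not known exactly. Their poses are not given: they have to be found in the camera images.
- dish: Shallow round aluminium dish, 146 mm across, 36 mm high, 170 g, loose, on a flat foot 90 mm wide. Origin: centre of its underside; z up; x points to its pouring lip (trough 40 mm wide, ending 95 mm from the centre, at first roughly away from the robot); the handle is opposite, 79 to 161 mm from the centre. Inside: a flat 30 mm wide, then a gentle slope, steeper at the rim.
- dish_grip (a point): Middle of the dish's handle, 120 mm from the dish's centre along the dish's -x and 30 mm above its underside; axes as the dish. The handle is a straight teak bar, 82 mm long (along x), 18 mm wide (along y), 24 mm high, its faces upright; its underside is 18 mm above the bench.
- dish_mid (a point): The point on the dish's axis 25 mm above its underside, where the lime's centre is when it lies in the middle; axes as the dish.
- lime_center (a point): Centre of the lime, a ball of 34 mm diameter, 25 g, lying loose in the middle of the dish.
- box: Yellow plastic box of two equal hinged shell halves, open like a clamshell, fixed to the bench. 110 mm (x) by 140 mm (y); each half is 30 mm high, so 60 mm shut. Origin: centre of the underside of the lower half, z up; the hinge runs along its far long side (+x).
- box_lid (a joint): Angle of the box's upper half about the hinge, rad: 0 is shut, rims together; 1.57 stands it upright; it starts open at 0.9 to 1.6. A stiff hinge: the half stays where it is left; about 2 N at its free edge moves it.
- box_hinge (a point): Middle of the hinge line, 55 mm from the box's centre along its +x, 30 mm above the bench; axes as the box. The upper half reaches 110 mm from the hinge; its outer (top) face lies 30 mm from the plane of its rim, and when it stands open that face looks away from the robot.
- box_top (a point): Centre of the top face of the box when shut, 60 mm above the bench; axes as the box.
- cobek_mid (a point): Centre of the mouth of the black stone mortar (cobek), 184 mm across, 48 mm high, fixed, to the left (+y) of the box.
- ulekan: Bystander: teak pestle, 130 mm long, lying in front of the box.
- bowl: Bystander: plain aluminium bowl without a handle, 140 mm across, 55 mm high, at the far side behind the dish.
- mug: Bystander: white mug, 76 mm across, 80 mm high, near the robot on the left.
- spatula: Bystander: wooden spatula, 240 mm long, lying beyond the mortar.
- jar: Bystander: glass jar, 56 mm across, 85 mm high, near the robot on the right.
- sauce: Bystander: amber bottle, 60 mm across, 190 mm high, at the left, beyond the mortar.
Mind the look-alikes: they are no part of the job. There is more than one size of the part that bears cobek_mid; the job needs the larger.

How it is judged:
On the way, in this order (a step that is already met when the one before it is completed fails the run):
1. the box is shut, its rims together, while the dish still stands on the bench (value of joint box_lid below 0.035 rad and height (world z) of dish below 0.012 m), for 0.2 s.
2. the dish is held up clear of the bench by the robot, the lime in it (value of joint box_lid below 0.035 rad and contact force between the fingers and dish above 1 N and height (world z) of dish above 0.03 m and distance between lime_center and dish_mid below 0.035 m), for 0.2 s.
At the end, for the whole second after the job is handed in: Held in the fingers and still: dish middle within 35 mm of the shut box's middle, 40-130 mm above it, touching only the fingers, tilt under 0.12 rad, lip pointing within 50 mm of the mortar's middle, lime within 25 mm of the dish's middle; box within 0.035 rad of shut (value of joint box_lid below 0.035 rad and contact force between the fingers and dish above 1 N and contact force between dish and box below 0.2 N and horizontal distance between dish_mid and box_top below 0.035 m and z of dish in the frame of box_top between 0.04 and 0.13 m and angle between dish's own z axis and vertical below 0.12 rad and x of cobek_mid in the frame of dish above 0.1 m and y of cobek_mid in the frame of dish between -0.05 and 0.05 m and distance between lime_center and dish_mid below 0.025 m and linear speed of dish below 0.03 m/s); the arm keeps its last pose, push and grip.
It fails at once if the lime leaves the middle of the dish (more than 35 mm) (distance between lime_center and dish_mid above 0.035 m).
It fails at once if the dish is tilted more than 0.22 rad (angle between dish's own z axis and vertical above 0.22 rad).
It fails at once if another thing is moved by more than 30 mm (distance of any of ulekan, bowl, mug, spatula, jar, sauce from where it was at the start of the episode above 0.03 m).
It also fails if it takes over 64 s, if anything falls off the work surface, if the arm or the gripper's body presses on something with over 40 N, if the wrist force passes 120 N, or if a joint passes its speed limit or range.

## Working session

There is one attempt and no reset: what is moved stays moved. The work goes in short steps, Python scripts to look and compute and a shell command to move; the robot and the scene stay as the last step left them, time stands still between calls to the robot, and variables do not carry over. Pictures are saved under pics/ and viewed, at most 10 in all, crops included, and the job is handed in when it is done.

```bash
mkdir -p pics
cat > h.py <<'E'
from bench import *
import numpy as np, cv2
from scipy.spatial.transform import Rotation as R
def T_cam(n):
    c=get_calibration(n)
    if n!='wrist': return np.array(c['extrinsics']),c
    s=get_state();T=np.eye(4);q=s['orientation'];T[:3,:3]=R.from_quat([q[1],q[2],q[3],q[0]]).as_matrix();T[:3,3]=s['tool_pos']
    return T@np.array(c['T_tool_cam']),c
def ray(n,px,z,TC=None):
    T,c=TC or T_cam(n)
    p=cv2.undistortPoints(np.array(px,float).reshape(-1,1,2),np.array(c['camera_matrix']),np.array(c['dist_coeffs'],float)).reshape(-1,2)
    d=np.c_[p[:,0],-p[:,1],-np.ones(len(p))]@T[:3,:3].T
    o=T[:3,3]; z=np.broadcast_to(z,len(p))
    return o+d*((z-o[2])/d[:,2])[:,None]
def proj(n,P,TC=None):
    T,c=TC or T_cam(n)
    p=(np.atleast_2d(P)-T[:3,3])@T[:3,:3]; p=p*[1,-1,-1]
    return cv2.projectPoints(p,np.zeros(3),np.zeros(3),np.array(c['camera_matrix']),np.array(c['dist_coeffs'],float))[0].reshape(-1,2)
E
python3 - <<'E'
from h import *
for n in('scene','side'):
    cv2.imwrite(f'pics/{n}0.png',camera(n)[:,:,::-1]); T,c=T_cam(n); print(n,T.round(3).tolist())
s=get_state();print(s)
E
```

```text
scene [[0.794, -0.477, 0.376, 1.095], [0.608, 0.634, -0.478, -0.682], [-0.011, 0.608, 0.794, 1.306], [0.0, 0.0, 0.0, 1.0]]
side [[-0.966, 0.159, -0.205, 0.256], [-0.258, -0.524, 0.812, 1.161], [0.022, 0.837, 0.547, 0.837], [0.0, 0.0, 0.0, 1.0]]
{'t': 0.1, 'joint_pos': array([-9.88371486e-01,  3.85511191e-01,  6.74057056e-03, -4.21892960e-04,
       -1.19400902e+00, -2.58602177e-01]), 'qvel': array([ 6.98590660e-04, -3.69340662e-03,  1.45840180e-03,  1.24229263e-03,
       -4.02029506e-05, -8.95697416e-04]), 'joint_torque': array([ 1.08700831e-03, -3.93320060e+01,  1.88929528e+01,  4.19788375e+00,
       -2.57422740e-03,  5.98805954e-06]), 'tool_pos': array([ 0.19871373, -0.59200963,  0.23030531]), 'orientation': array([-2.25833898e-04, -1.61127959e-01,  9.86933006e-01,  9.85306485e-04]), 'contact_force': array([-0.6357895 ,  0.49586693,  0.45139776]), 'ft_torque': array([-0.02217162, -0.01827096,  0.00301913]), 'grasp_force': 0.0, 'grip_width': 0.9996212496121695}
```

View pics/scene0.png

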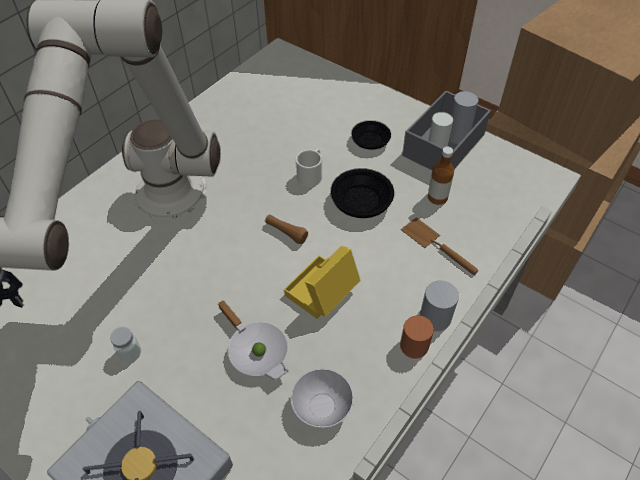

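View pics/side0.png

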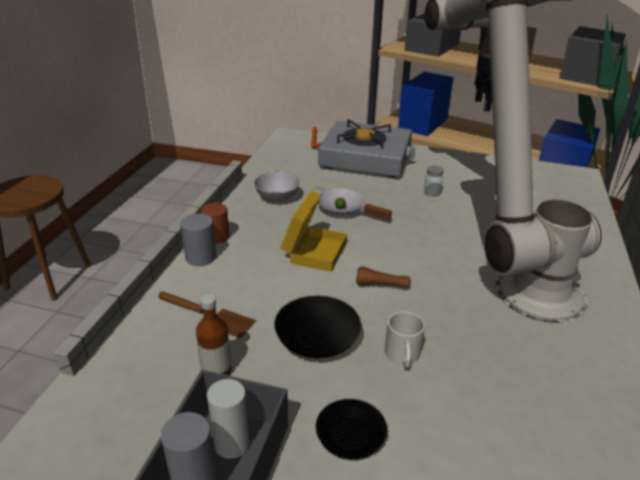

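Scene view: the dish is at about (258,350), with its handle running (222,303)–(240,327), lip at (280,372) and lime at (259,349). The box is at about (320,285), open, and the larger mortar has its mouth at (362,193). I'll zoom in for corners.

Run:
```python
from h import *
im=cv2.imread('pics/scene0.png'); cv2.imwrite('pics/c1.png',cv2.resize(im[235:395,205:375],None,fx=3.6,fy=3.6,interpolation=cv2.INTER_CUBIC))
im2=cv2.imread('pics/side0.png'); cv2.imwrite('pics/c2.png',cv2.resize(im2[180:300,270:420],None,fx=5,fy=5,interpolation=cv2.INTER_CUBIC))
# mortar by dark blob
for n,i,(x0,y0,x1,y1),z in(('scene',im,(322,160,402,235),.048),('side',im2,(265,285,368,370),.048)):
    m=(i.max(2)<55).astype(np.uint8);q=np.zeros_like(m);q[y0:y1,x0:x1]=m[y0:y1,x0:x1]
    c=max(cv2.findContours(q,0,1)[0],key=cv2.contourArea)[:,0]
    e=cv2.fitEllipse(c);print(n,e,ray(n,[e[0]],z))
    g=cv2.cvtColor(i,cv2.COLOR_BGR2HSV);m=((g[...,0]>25)&(g[...,0]<50)&(g[...,1]>130)).astype(np.uint8)
    b=(235,330,285,370) if n=='scene' else (325,190,355,215)
    ys,xs=np.nonzero(m[b[1]:b[3],b[0]:b[2]]);p=[xs.mean()+b[0],ys.mean()+b[1]];print('lime',len(xs),p,ray(n,[p],.025))
print(ray('scene',[[223,303],[240,327],[280,372]],[.04,.04,.03]))
print(ray('side',[[391,215],[365,209]],[.035,.035]))
```

```text
scene ((361.87017822265625, 192.9205780029297), (48.23918533325195, 62.21443176269531), 93.61640167236328) [[0.48633696 0.29588997 0.048     ]]
lime 129 [np.float64(258.5426356589147), np.float64(348.93023255813955)] [[ 0.56501775 -0.24443988  0.025     ]]
side ((317.4262390136719, 327.1212463378906), (62.414363861083984, 84.61792755126953), 92.29043579101562) [[0.47748957 0.31973371 0.048     ]]
lime 58 [np.float64(339.62068965517244), np.float64(202.8793103448276)] [[ 0.56503816 -0.23942426  0.025     ]]
[[ 0.41765311 -0.20671145  0.04      ]
 [ 0.49692772 -0.2319423   0.04      ]
 [ 0.64556671 -0.26125345  0.03      ]]
[[ 0.40684774 -0.1980501   0.035     ]
 [ 0.48363548 -0.20929799  0.035     ]]
```

View pics/c1.png

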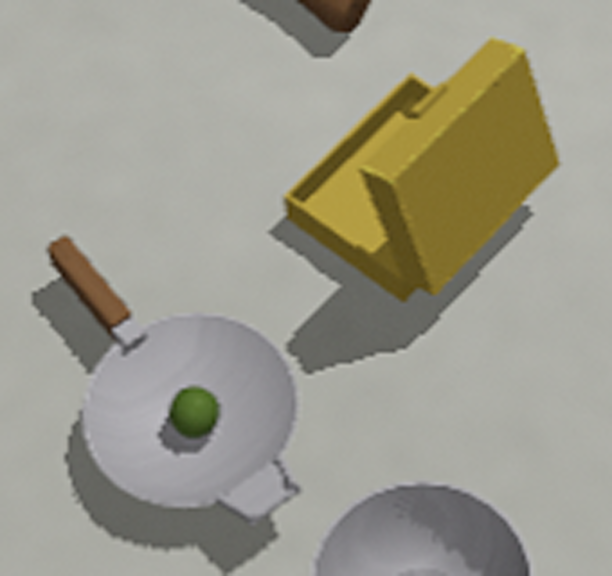

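View pics/c2.png

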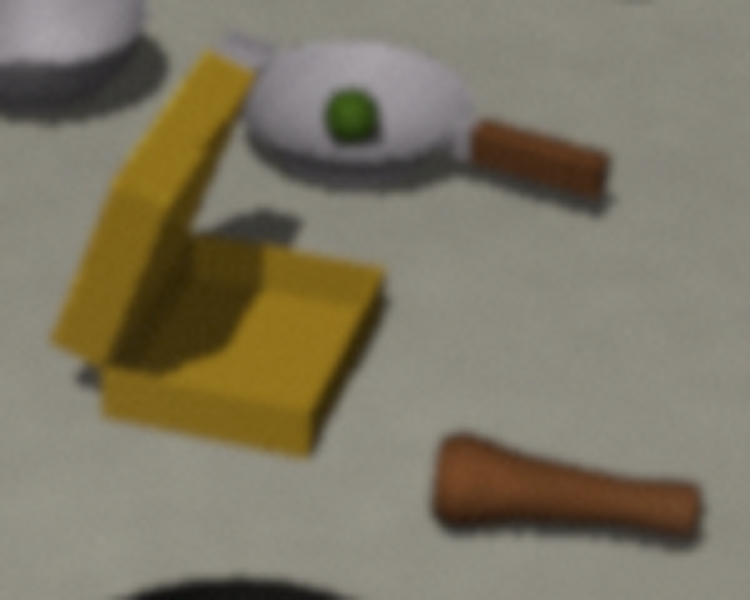

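The crops show the lid standing open with its corners sharp: in c1 the free edge is at (398,180)–(522,50), and the handle's top runs (60,240)–(122,318). I'll fit box and dish models to these.

Run:
```python
from h import *
from scipy.optimize import least_squares
S=lambda x,y:(205+x/3.6,235+y/3.6); D=lambda x,y:(270+x/5,180+y/5)
# lid-local (a from hinge, y, b from rim plane)
def lid(a,y,b,th): # shut: x=55-a, z=30+b
    return [55-a*np.cos(th)+b*np.sin(th), y, 30+a*np.sin(th)+b*np.cos(th)]
obs=[('scene',S(432,292),'L',(0,-70,30)),('scene',S(558,163),'L',(0,70,30)),('scene',S(523,50),'L',(110,70,30)),('scene',S(398,181),'L',(110,-70,30)),('scene',S(361,168),'L',(110,-70,0)),('scene',S(493,40),'L',(110,70,0)),
('scene',S(286,199),'B',(-55,-70,30)),('scene',S(411,76),'B',(-55,70,30)),('scene',S(405,300),'B',(55,-70,0)),
('side',D(52,342),'L',(0,70,30)),('side',D(122,185),'L',(110,70,30)),('side',D(165,205),'L',(110,70,0)),('side',D(213,52),'L',(110,-70,30)),('side',D(255,72),'L',(110,-70,0)),
('side',D(103,416),'B',(55,70,0)),('side',D(310,457),'B',(-55,70,0)),('side',D(383,270),'B',(-55,-70,30))]
TC={n:T_cam(n) for n in('scene','side')}
def f(p):
    r=[];c,s=np.cos(p[2]),np.sin(p[2])
    for n,px,k,q in obs:
        q=np.array(lid(*q,p[3]) if k=='L' else q)/1000
        P=[p[0]+c*q[0]-s*q[1],p[1]+s*q[0]+c*q[1],q[2]]
        r.append(proj(n,P,TC[n])[0]-px)
    return np.ravel(r)
o=least_squares(f,[.6,-.02,0,1.2],loss='soft_l1');print('box',o.x.round(4));print(f(o.x).reshape(-1,2).round(1).tolist())
do=[('scene',(258.5,348.9),(0,0,25)),('side',(339.6,202.9),(0,0,25)),('scene',S(51,245),(-161,9,42)),('scene',S(68,236),(-161,-9,42)),('scene',S(130,318),(-79,-9,42)),('side',D(608,155),(-161,9,42)),('side',D(478,121),(-79,-9,42)),('scene',S(276,508-6),(95,0,33))]
# sign of y: +y is left
def g(p):
    c,s=np.cos(p[2]),np.sin(p[2]);r=[]
    for n,px,q in do[:2]+do[2:]:
        q=np.array(q)/1000;r.append(proj(n,[p[0]+c*q[0]-s*q[1],p[1]+s*q[0]+c*q[1],q[2]],TC[n])[0]-px)
    return np.ravel(r)
o2=least_squares(g,[.565,-.242,-.25],loss='soft_l1');print('dish',o2.x.round(4));print(g(o2.x).reshape(-1,2).round(1).tolist())
x,y,a=o2.x;print('grip',x-.12*np.cos(a),y-.12*np.sin(a))
```

```text
box [ 0.5644 -0.0112 -0.0348  1.236 ]
[[1.0, 0.7], [0.6, -0.6], [0.4, -1.0], [-1.7, 0.1], [-0.6, -0.3], [-0.6, -1.5], [-0.9, -1.2], [-0.6, -1.6], [-0.3, 0.4], [-0.9, -0.2], [-1.8, -1.7], [0.7, -0.3], [-1.9, -1.2], [0.0, -0.2], [-0.4, -0.0], [-0.4, 0.0], [0.1, -1.2]]
dish [ 0.5639 -0.2417 -0.2441]
[[0.4, -1.0], [0.6, -0.3], [4.9, -5.5], [-5.9, 0.8], [-4.7, 0.5], [-1.7, 2.4], [0.6, -1.1], [0.8, 0.6]]
grip 0.44746637641679043 -0.21267803248030956
```

```bash
cat >> h.py <<'E'
def to(x,y,z,phi=None):
    "units of tool-axis shift (and z-turn, done after) to a world TCP point"
    s=get_state();q=s['orientation'];M=R.from_quat([q[1],q[2],q[3],q[0]]).as_matrix()
    d=M.T@(np.array([x,y,z])-s['tool_pos'])/.05
    f=np.arctan2(M[1,1],M[0,1]);print('t',round(s['t'],2),'tcp',s['tool_pos'].round(4),'phi',round(f,4),'tilt',M[:,2].round(3)[:2],'F',s['contact_force'].round(1),'w',round(s['grip_width'],3),'gf',round(s['grasp_force'],1))
    print('units',d.round(2),'turn',None if phi is None else round(-(((phi-f+np.pi)%(2*np.pi))-np.pi)/.15,3))
E
python3 -m crank '0 0 0.945 0 0 0 0;0 0 0.945 0 0 0 0;0 0 0.945 0 0 0 0;0 0 0.945 0 0 0 0;0 0 0 -.3 .67 0 0;0 0 0 -.3 .67 0 0;0 0 0 -.3 .67 0 0;0 0 0 -.3 .67 0 0;0 0 0 -.3 .67 0 0;0 0 0 -.3 .67 0 0;0 0 0 -.3 .67 0 0;0 0 0 -.3 .67 0 0;0 0 0 -.3 .67 0 0;0 0 0 -.3 .67 0 0'
python3 -c "
from h import *
to(.659,-.015,.231,1.327)
cv2.imwrite('pics/w1.png',camera('wrist')[:,:,::-1])"
```

```text
t: 1.5
tool_pos: [0.4256, -0.302, 0.231]
orientation: [-0.0, 0.121, 0.993, 0.0]
contact_force: [0.1, 0.1, -0.8]
grip_width: 0.003
grasp_force: 0.0
t 1.5 tcp [ 0.4256 -0.302   0.231 ] phi 1.3275 tilt [-0.001  0.   ] F [ 0.1  0.1 -0.8] w 0.003 gf 0.0
units [-3.15  6.7  -0.  ] turn 0.004
```

View pics/w1.png

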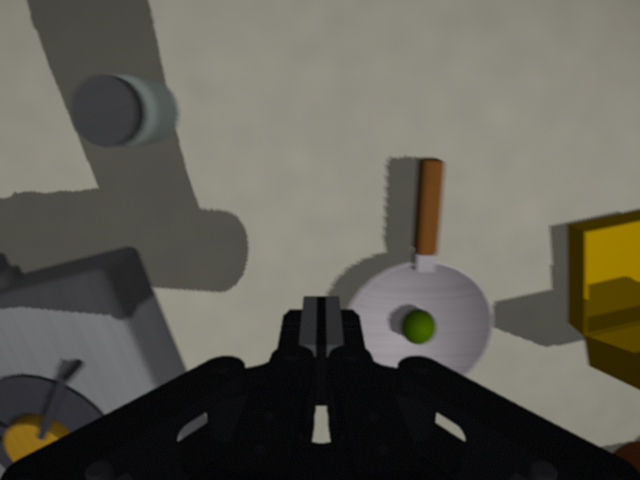

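The wrist view shows the handle from (431,159) to (426,254) and the lime at (418,327). I'll move on to the lid now and use these pixels for the handle pose.

```bash
python3 - <<'E'
from h import *
TC=T_cam('wrist')
print(ray('wrist',[[421,159],[441,160],[415,253],[436,254],[418,327]],[.042,.042,.042,.042,.025],TC).round(4))
im=cv2.imread('pics/w1.png');
for r in(175,205,235): print(im[r,408:448,2].tolist())
E
python3 -m crank '0 0 0 -.32 .67 0 0;0 0 0 -.32 .67 0 0;0 0 0 -.32 .67 0 0;0 0 0 -.32 .67 0 0;0 0 0 -.32 .67 0 0;0 0 0 -.32 .67 0 0;0 0 0 -.32 .67 0 0;0 0 0 -.32 .67 0 0;0 0 0 -.32 .67 0 0;0 0 0 -.32 .67 0 0;0 0 0 0 0 .6 0;0 0 0 0 0 .6 0;0 0 0 0 0 .6 0;0 0 0 0 0 .6 0;0 0 0 0 0 0 0'
python3 - <<'E'
from h import *
bx,by,a=.5644,-.0112,-.0348
for th in(1.236,1.0,.75,.5,.25,.1,0):
    x=.055-.095*np.cos(th)+.03*np.sin(th)+.012;z=.03+.095*np.sin(th)+.03*np.cos(th)
    print(th);to(bx+x*np.cos(a),by+x*np.sin(a),z)
E
```

```text
[[ 0.4092 -0.2116  0.042 ]
 [ 0.4137 -0.1958  0.042 ]
 [ 0.487  -0.2303  0.042 ]
 [ 0.4923 -0.2126  0.042 ]
 [ 0.5692 -0.2373  0.025 ]]
[80, 80, 80, 80, 80, 79, 75, 70, 63, 55, 48, 40, 39, 45, 54, 64, 73, 79, 85, 89, 92, 95, 96, 97, 98, 99, 99, 100, 101, 103, 103, 103, 107, 111, 119, 124, 129, 134, 140, 143]
[79, 81, 79, 79, 74, 69, 63, 57, 49, 42, 38, 45, 53, 65, 74, 81, 88, 93, 98, 100, 102, 102, 103, 103, 104, 101, 101, 102, 102, 103, 105, 112, 119, 125, 132, 137, 142, 143, 143, 143]
[81, 81, 77, 70, 65, 59, 49, 41, 38, 45, 54, 64, 73, 80, 87, 94, 98, 99, 102, 103, 103, 104, 102, 101, 101, 102, 101, 104, 110, 115, 124, 129, 136, 141, 144, 145, 143, 144, 143, 144]
t: 3.05
tool_pos: [0.6574, -0.0172, 0.1057]
orientation: [-0.006, 0.122, 0.993, -0.001]
contact_force: [-0.7, -0.4, 0.6]
grip_width: -0.002
grasp_force: 0.0
1.236
t 3.05 tcp [ 0.6574 -0.0172  0.1057] phi 1.3266 tilt [-0.011 -0.001] F [-0.7 -0.4  0.6] w -0.002 gf 0.0
units [ 0.59 -0.07 -0.47] turn None
1.0
t 3.05 tcp [ 0.6574 -0.0172  0.1057] phi 1.3266 tilt [-0.011 -0.001] F [-0.7 -0.4  0.6] w -0.002 gf 0.0
units [ 1.04 -0.16 -0.4 ] turn None
0.75
t 3.05 tcp [ 0.6574 -0.0172  0.1057] phi 1.3266 tilt [-0.011 -0.001] F [-0.7 -0.4  0.6] w -0.002 gf 0.0
units [ 1.49 -0.26 -0.2 ] turn None
0.5
t 3.05 tcp [ 0.6574 -0.0172  0.1057] phi 1.3266 tilt [-0.011 -0.001] F [-0.7 -0.4  0.6] w -0.002 gf 0.0
units [ 1.87 -0.34  0.1 ] turn None
0.25
t 3.05 tcp [ 0.6574 -0.0172  0.1057] phi 1.3266 tilt [-0.011 -0.001] F [-0.7 -0.4  0.6] w -0.002 gf 0.0
units [ 2.17 -0.41  0.49] turn None
0.1
t 3.05 tcp [ 0.6574 -0.0172  0.1057] phi 1.3266 tilt [-0.011 -0.001] F [-0.7 -0.4  0.6] w -0.002 gf 0.0
units [ 2.31 -0.43  0.75] turn None
0
t 3.05 tcp [ 0.6574 -0.0172  0.1057] phi 1.3266 tilt [-0.011 -0.001] F [-0.7 -0.4  0.6] w -0.002 gf 0.0
units [ 2.37 -0.45  0.94] turn None
```

```bash
python3 -m crank '0 0 0 .2 0 -.2 0;0 0 0 .2 0 -.2 0;0 0 0 .19 -.07 -.07 0;0 0 0 .22 -.04 .03 0;0 0 0 .23 -.05 .04 0;0 0 0 .22 -.05 .1 0;0 0 0 .23 -.05 .1 0;0 0 0 .19 -.04 .15 0;0 0 0 .19 -.04 .15 0;0 0 0 .15 -.03 .19 0;0 0 0 .15 -.04 .2 0;0 0 0 .14 -.02 .26 0;0 0 0 .06 -.02 .15 0;0 0 0 0 0 .04 0;0 0 0 0 0 0 0;0 0 0 0 0 0 0'
python3 - <<'E'
from h import *
to(.52,-.01,.06)
im=camera('scene')[:,:,::-1]; cv2.imwrite('pics/s2.png',cv2.resize(im[180:380,200:400],None,fx=2.9,fy=2.9,interpolation=cv2.INTER_CUBIC))
E
```

```text
t: 4.65
tool_pos: [0.5415, -0.0101, 0.0648]
orientation: [0.001, 0.121, 0.993, 0.0]
contact_force: [0.0, -0.3, -0.3]
grip_width: 0.004
grasp_force: 0.0
t 4.65 tcp [ 0.5415 -0.0101  0.0648] phi 1.3277 tilt [0.001 0.   ] F [ 0.  -0.3 -0.3] w 0.004 gf 0.0
units [ 0.42 -0.1   0.1 ] turn None
```

View pics/s2.png

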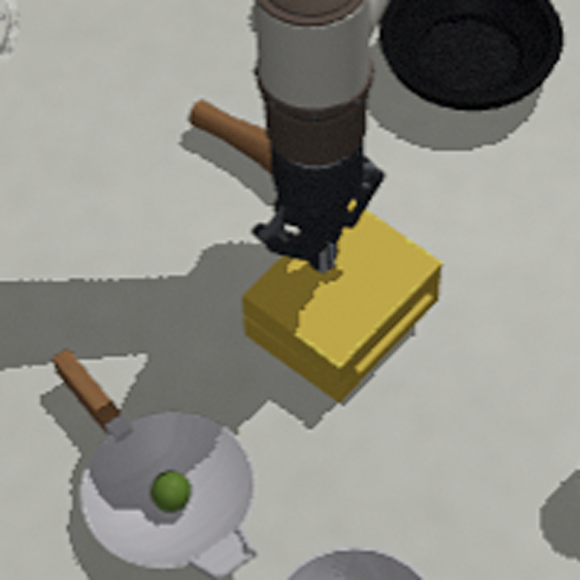

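The lid lies nearly flat with no contact left, and the dish is undisturbed at crop (168,490). I'll press down to close it fully.

```bash
python3 -m crank '0 0 0 .2 0 .02 0;0 0 0 .2 0 .04 0;0 0 0 0 0 .04 0;0 0 0 0 0 .03 0;0 0 0 0 0 0 0;0 0 0 0 0 0 0'; python3 -m crank '0 0 0 0 0 .04 0;0 0 0 0 0 0 0;0 0 0 0 0 0 0'
```

```text
t: 5.3
tool_pos: [0.5188, -0.0052, 0.0598]
orientation: [-0.002, 0.121, 0.993, -0.001]
contact_force: [-9.6, 3.4, 18.4]
grip_width: 0.001
grasp_force: 9.3
t: 5.6
tool_pos: [0.5189, -0.0053, 0.0595]
orientation: [-0.002, 0.121, 0.993, -0.001]
contact_force: [-14.3, 5.1, 30.0]
grip_width: 0.003
grasp_force: 15.1
```

```bash
python3 -m crank '0 0 0 0 0 -.3 0;0 0 0 0 0 -.6 0;0 0 0 0 0 -.8 1;0 0 0 0 0 -.6 1;0 0 -.12 0 0 0 1;0 0 0 0 0 0 1'; python3 -c "
from h import *
to(.449,-.2127,.13,1.345)"
```

```text
t: 6.2
tool_pos: [0.5208, -0.0052, 0.1711]
orientation: [0.0, 0.112, 0.994, 0.0]
contact_force: [0.3, 0.2, -1.1]
grip_width: 0.676
grasp_force: 0.0
t 6.2 tcp [ 0.5208 -0.0052  0.1711] phi 1.3456 tilt [0.001 0.001] F [ 0.3  0.2 -1.1] w 0.676 gf 0.0
units [ 0.47 -4.37  0.82] turn 0.004
```

```bash
python3 -m crank '0 0 0 .05 -.44 0 1;0 0 0 .05 -.44 0 1;0 0 0 .05 -.44 0 1;0 0 0 .05 -.44 0 1;0 0 0 .05 -.44 0 1;0 0 0 .05 -.44 .1 1;0 0 0 .05 -.44 .2 1;0 0 0 .05 -.43 .2 1;0 0 0 .05 -.43 .2 1;0 0 0 .02 -.43 .1 1;0 0 0 0 0 0 1;0 0 0 0 0 0 1'; python3 -c "
from h import *
to(.449,-.2127,.012,1.345)
cv2.imwrite('pics/w2.png',camera('wrist')[:,:,::-1])
print(proj('wrist',[[.449,-.2127,.042],[.449,-.2127,.012]]))"
```

```text
t: 7.4
tool_pos: [0.4486, -0.213, 0.1295]
orientation: [-0.001, 0.113, 0.994, 0.0]
contact_force: [0.6, 0.7, 0.6]
grip_width: 0.999
grasp_force: 0.0
t 7.4 tcp [ 0.4486 -0.213   0.1295] phi 1.3443 tilt [-0.003  0.001] F [0.6 0.7 0.6] w 0.999 gf 0.0
units [-0.01  0.01  2.35] turn -0.004
[[321.04537195 245.13833741]
 [321.00669982 231.07062882]]
```

View pics/w2.png

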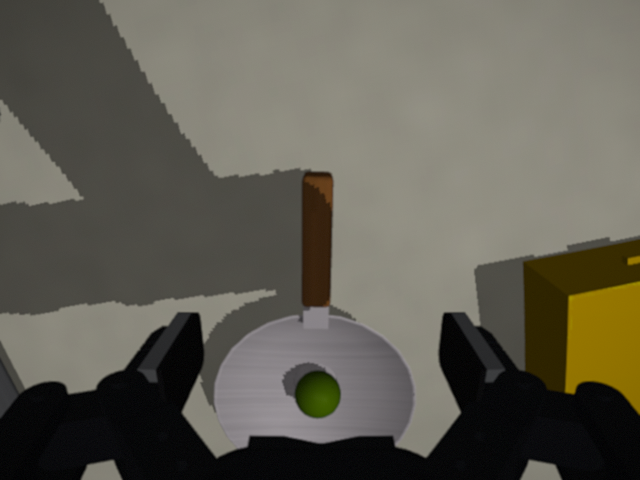

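The handle is centred at (317,240), where my estimate projects to (321,245). That is about 2.5 mm to the tool's -y, and the yaw is aligned. I'll correct, descend and grip.

```bash
python3 -m crank '0 0 0 0 -.05 .3 1;0 0 0 0 0 .3 1;0 0 0 0 0 .3 1;0 0 0 0 0 .3 1;0 0 0 0 0 .3 1;0 0 0 0 0 .3 1;0 0 0 0 0 .3 1;0 0 0 0 0 .2 1;0 0 0 0 0 .05 1;0 0 0 0 0 0 .7;0 0 0 0 0 0 .55;0 0 0 0 0 0 .45;0 0 0 0 0 0 .38;0 0 0 0 0 0 .33' 40
python3 -m crank '0 0 0 0 0 0 .3;0 0 0 0 0 0 .27;0 0 0 0 0 0 .24;0 0 0 0 0 0 .2;0 0 0 0 0 0 .15;0 0 0 0 0 0 .1;0 0 0 0 0 0 0;0 0 0 0 0 0 0;0 0 0 0 0 0 0'
python3 -m crank '0 0 0 0 0 0 0;0 0 0 0 0 0 0;0 0 0 0 0 0 0;0 0 0 0 0 0 0' 90
```

```text
t: 8.85
tool_pos: [0.4492, -0.2156, 0.0137]
orientation: [0.0, 0.112, 0.994, -0.0]
contact_force: [-0.5, -1.4, 0.1]
grip_width: 0.327
grasp_force: 0.0
t: 9.75
tool_pos: [0.449, -0.2155, 0.0134]
orientation: [-0.0, 0.112, 0.994, -0.0]
contact_force: [-1.0, -0.8, 1.2]
grip_width: 0.204
grasp_force: 40.7
t: 10.15
tool_pos: [0.449, -0.2156, 0.0134]
orientation: [0.0, 0.112, 0.994, -0.0]
contact_force: [-1.7, -0.1, 2.3]
grip_width: 0.193
grasp_force: 89.7
```

```bash
python3 -m crank '0 0 0 0 0 -.03 0;0 0 0 0 0 -.06 0;0 0 0 0 0 -.1 0;0 0 0 0 0 -.14 0;0 0 0 0 0 -.16 0;0 0 0 0 0 -.16 0;0 0 0 0 0 -.14 0;0 0 0 0 0 -.1 0;0 0 0 0 0 -.06 0;0 0 0 0 0 -.03 0;0 0 0 0 0 0 0;0 0 0 0 0 0 0'
python3 - <<'E'
from h import *
im=camera('side')[:,:,::-1]; w=camera('wrist')[:,:,::-1]
cv2.imwrite('pics/l1.png',np.hstack([cv2.resize(im[110:260,270:450],(400,333),interpolation=cv2.INTER_CUBIC),cv2.resize(w,(400,333))]))
to(.449,-.2156,.15)
E
```

```text
t: 11.35
tool_pos: [0.4488, -0.2155, 0.0621]
orientation: [-0.0, 0.112, 0.994, 0.0]
contact_force: [-0.5, -0.1, -1.3]
grip_width: 0.195
grasp_force: 89.4
t 11.45 tcp [ 0.4488 -0.2155  0.062 ] phi 1.3456 tilt [-0.001  0.   ] F [ 0.6  0.3 -1.3] w 0.191 gf 89.4
units [-0.   -0.   -1.76] turn None
```

View pics/l1.png

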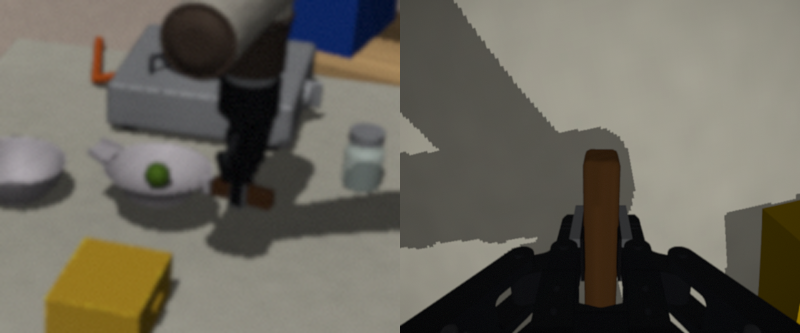

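The dish is up and level, and the lime is in the middle (left panel, (158,175)). I'll raise it, then carry it sideways gently.

```bash
python3 -m crank '0 0 0 0 0 -.03 0;0 0 0 0 0 -.06 0;0 0 0 0 0 -.1 0;0 0 0 0 0 -.14 0;0 0 0 0 0 -.16 0;0 0 0 0 0 -.16 0;0 0 0 0 0 -.16 0;0 0 0 0 0 -.16 0;0 0 0 0 0 -.16 0;0 0 0 0 0 -.16 0;0 0 0 0 0 -.16 0;0 0 0 0 0 -.14 0;0 0 0 0 0 -.1 0;0 0 0 0 0 -.06 0;0 0 0 0 0 -.03 0;0 0 0 0 0 0 0;0 0 0 0 0 0 0'
python3 -m crank '0 0 0 .004 .02 0 0;0 0 0 .009 .04 0 0;0 0 0 .013 .06 0 0;0 0 0 .018 .08 0 0;0 0 0 .022 .1 0 0;0 0 0 .027 .12 0 0;0 0 0 .031 .14 0 0;0 0 0 .031 .14 0 0;0 0 0 .031 .14 0 0;0 0 0 .031 .14 0 0;0 0 0 .031 .14 0 0;0 0 0 .031 .14 0 0;0 0 0 .031 .14 0 0;0 0 0 .031 .14 0 0;0 0 0 .031 .14 0 0;0 0 0 .031 .14 0 0;0 0 0 .031 .14 0 0;0 0 0 .031 .14 0 0;0 0 0 .031 .14 0 0'
python3 -m crank '0 0 0 .031 .14 0 0;0 0 0 .031 .14 0 0;0 0 0 .031 .14 0 0;0 0 0 .031 .14 0 0;0 0 0 .031 .14 0 0;0 0 0 .031 .14 0 0;0 0 0 .031 .14 0 0;0 0 0 .031 .14 0 0;0 0 0 .031 .14 0 0;0 0 0 .031 .14 0 0;0 0 0 .031 .14 0 0;0 0 0 .031 .14 0 0;0 0 0 .031 .14 0 0;0 0 0 .027 .12 0 0;0 0 0 .022 .1 0 0;0 0 0 .018 .08 0 0;0 0 0 .013 .06 0 0;0 0 0 .009 .04 0 0;0 0 0 .004 .02 0 0;0 0 0 0 0 0 0'
```

```text
t: 13.15
tool_pos: [0.4488, -0.2155, 0.151]
orientation: [-0.0, 0.112, 0.994, 0.0]
contact_force: [0.2, 1.0, -2.2]
grip_width: 0.19
grasp_force: 89.4
t: 15.05
tool_pos: [0.4498, -0.1002, 0.1513]
orientation: [-0.0, 0.112, 0.994, 0.0]
contact_force: [-0.4, -0.2, -2.2]
grip_width: 0.193
grasp_force: 89.4
t: 17.05
tool_pos: [0.4507, 0.0139, 0.1513]
orientation: [-0.0, 0.112, 0.994, -0.0]
contact_force: [-0.3, 0.1, -2.7]
grip_width: 0.196
grasp_force: 89.4
```

```bash
python3 -m crank '0 0 -.08 0 -.028 0 0;0 0 -.16 0 -.056 0 0;0 0 -.25 -.002 -.088 0 0;0 0 -.333 -.003 -.117 0 0;0 0 -.333 -.003 -.117 0 0;0 0 -.333 -.003 -.117 0 0;0 0 -.333 -.003 -.117 0 0;0 0 -.333 -.003 -.117 0 0;0 0 -.333 -.003 -.117 0 0;0 0 -.333 -.003 -.117 0 0;0 0 -.25 -.002 -.088 0 0;0 0 -.16 0 -.056 0 0;0 0 -.08 0 -.028 0 0;0 0 0 0 0 0 0'
python3 - <<'E'
from h import *
to(.449,-.2156,.15,1.823+np.pi/2)
s=get_state();q=s['orientation'];M=R.from_quat([q[1],q[2],q[3],q[0]]).as_matrix();c=s['tool_pos']-.117*M[:,0];print('dish c',c)
for n in('scene','side'):
    im=camera(n)[:,:,::-1]; g=cv2.cvtColor(im.copy(),cv2.COLOR_BGR2HSV);m=((g[...,0]>33)&(g[...,0]<60)&(g[...,1]>130)).astype(np.uint8)
    k,l,st,ct=cv2.connectedComponentsWithStats(m);i=1+np.argmax(st[1:,4]);print(n,st[i],ct[i],ray(n,[ct[i]],s['tool_pos'][2]-.0134+.025))
E
```

```text
t: 18.45
tool_pos: [0.4519, -0.044, 0.1513]
orientation: [-0.0, -0.135, 0.991, -0.0]
contact_force: [-0.2, -0.1, -1.8]
grip_width: 0.2
grasp_force: 89.4
t 18.45 tcp [ 0.4519 -0.044   0.1513] phi 1.8421 tilt [-0. -0.] F [-0.2 -0.1 -1.8] w 0.2 gf 89.4
units [ 0.98 -3.29  0.03] turn -10.345
dish c [ 0.56463725 -0.01262902  0.15127449]
scene [311 247  13  13 131] [317.03816794 253.41984733] [[ 0.56767337 -0.01626278  0.16289399]]
side [314 193  11  11  91] [319.43956044 198.37362637] [[ 0.56548185 -0.00892265  0.16289399]]
```

The lime is centred and the rotation works as computed. I'll turn the remaining 10.3 units.

```bash
python3 -m crank '0 0 -.08 0 -.028 0 0;0 0 -.16 0 -.056 0 0;0 0 -.25 -.002 -.088 0 0;0 0 -.333 -.003 -.117 0 0;0 0 -.333 -.003 -.117 0 0;0 0 -.333 -.003 -.117 0 0;0 0 -.333 -.003 -.117 0 0;0 0 -.333 -.003 -.117 0 0;0 0 -.333 -.003 -.117 0 0;0 0 -.333 -.003 -.117 0 0;0 0 -.333 -.003 -.117 0 0;0 0 -.333 -.003 -.117 0 0;0 0 -.333 -.003 -.117 0 0;0 0 -.333 -.003 -.117 0 0;0 0 -.333 -.003 -.117 0 0;0 0 -.333 -.003 -.117 0 0;0 0 -.333 -.003 -.117 0 0'
python3 -m crank '0 0 -.333 -.003 -.117 0 0;0 0 -.333 -.003 -.117 0 0;0 0 -.333 -.003 -.117 0 0;0 0 -.333 -.003 -.117 0 0;0 0 -.333 -.003 -.117 0 0;0 0 -.333 -.003 -.117 0 0;0 0 -.333 -.003 -.117 0 0;0 0 -.333 -.003 -.117 0 0;0 0 -.333 -.003 -.117 0 0;0 0 -.333 -.003 -.117 0 0;0 0 -.333 -.003 -.117 0 0;0 0 -.333 -.003 -.117 0 0;0 0 -.333 -.003 -.117 0 0;0 0 -.333 -.003 -.117 0 0;0 0 -.25 -.002 -.088 0 0;0 0 -.16 0 -.056 0 0;0 0 -.08 0 -.028 0 0;0 0 0 0 0 0 0;0 0 0 0 0 0 0'
python3 - <<'E'
from h import *
to(.449,-.2156,.15,1.823+np.pi/2)
s=get_state();q=s['orientation'];M=R.from_quat([q[1],q[2],q[3],q[0]]).as_matrix();c=s['tool_pos']-.117*M[:,0];print('dish c',c)
ims=[]
for n in('scene','side'):
    im=camera(n)[:,:,::-1]; ims.append(im);g=cv2.cvtColor(im.copy(),cv2.COLOR_BGR2HSV);m=((g[...,0]>33)&(g[...,0]<60)&(g[...,1]>130)).astype(np.uint8)
    k,l,st,ct=cv2.connectedComponentsWithStats(m);i=1+np.argmax(st[1:,4]);print(n,st[i],ct[i],ray(n,[ct[i]],s['tool_pos'][2]-.0134+.025))
cv2.imwrite('pics/f.png',np.hstack([cv2.resize(ims[0][130:370,200:440],(400,400)),cv2.resize(ims[1][110:350,220:460],(400,400))]))
E
```

```text
t: 20.25
tool_pos: [0.5063, -0.1136, 0.1513]
orientation: [0.0, -0.5, 0.866, -0.0]
contact_force: [-1.1, -0.5, -1.4]
grip_width: 0.193
grasp_force: 89.4
t: 22.15
tool_pos: [0.5933, -0.1258, 0.1513]
orientation: [0.0, 0.789, -0.615, -0.0]
contact_force: [-0.0, 0.5, -1.9]
grip_width: 0.197
grasp_force: 89.4
t 22.15 tcp [ 0.5933 -0.1258  0.1513] phi -2.8955 tilt [-0. -0.] F [-0.   0.5 -1.9] w 0.197 gf 89.4
units [1.04 3.24 0.03] turn -0.041
dish c [ 0.56481373 -0.01232617  0.1512621 ]
scene [312 247  12  13 125] [317.16  252.832] [[ 0.56683229 -0.01469028  0.16286244]]
side [315 194  10  10  89] [319.64044944 198.56179775] [[ 0.56477141 -0.00820727  0.16286244]]
```

View pics/f.png

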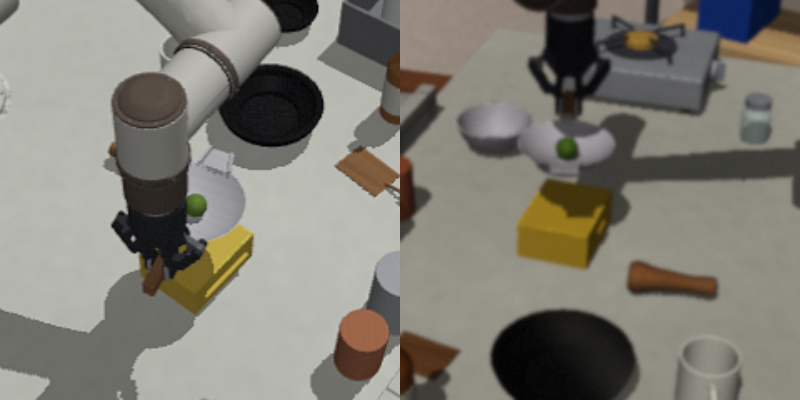

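The dish hangs over the shut box with the lip towards the large mortar. The lime is centred, at (196,205) in the left panel and (568,148) in the right. I'll let it settle and hand in.

```bash
python3 -m crank '0 0 0 0 0 0 0;0 0 0 0 0 0 0;0 0 0 0 0 0 0;0 0 0 0 0 0 0;0 0 0 0 0 0 0'; python3 -c "
from bench import *
print(job_done())"
```

```text
t: 22.75
tool_pos: [0.5934, -0.1258, 0.1513]
orientation: [0.0, 0.789, -0.615, 0.0]
contact_force: [0.4, 0.1, -0.7]
grip_width: 0.194
grasp_force: 89.4
the job is handed in; nothing more can be done
None
```

I handed the job in at 22.75 s: the box is shut and the dish is held still and visibly level about 8 cm above its middle, with the lip towards the large mortar and the lime within about 5 mm of the dish's middle by the cameras; no verdict was returned.

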